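# Pack a blood tube and screw down the canister lid

### The arm

A 6-joint arm with a two-finger parallel gripper is mounted at the origin on a cart in front of the work surface, level with it; the furniture and walls round the work are solid. World frame = base frame: x ahead of the robot, y to its left, z up, the work surface at z = 0. Lengths are in m, angles in degrees, forces in N, time in s.
With the tool pointing down it reaches from about 0.4 to 0.825 m from the base axis. Payload 7 kg.
Tool frame: the origin (TCP) lies between the finger pads; the fingertips stand 22 mm ahead of it and the grasp point (between the pads) lies 3 mm ahead of it; z points along the fingers, y is the line along which they close (so a half turn about z gives the same grasp; the last joint's range is limited). The gripper opens to 88 mm and grips with 3 to 60 N. Pads are 19 mm wide; open, the fingers measure 130 mm over their backs; the gripper's body (78 mm by 193 mm) begins 47 mm behind the grasp point.
Start: joints at [-59.639, 20.546, 0.682, 0, -70.136, -16.507], TCP at [0.162, -0.655, 0.249] pointing down, gripper open.
Joint ranges: [-176.03, 176.03], [-82.01, 121.73], [-58.28, 71.71], [-173.87, 95.51], [-174.79, -0.11], [-173.66, 173.66]. Speed limits (degrees/s): [136.94, 136.94, 172.46, 180, 180, 180].

### API

Orientations are given as [roll, pitch, yaw] about the fixed x, y, z axes, in that order (R = Rz(yaw) Ry(pitch) Rx(roll)).
In Python, from plant import ctrl gives the robot as it stands.
- The arm moves only by the tool apply_moves, never from a script. Its argument "targets" is a list of rows, each an object with "travel": the shift along the tool's x, y, z in mm, a list of three; "roll": the turn about the tool's z in degrees; "jaw": the finger opening in mm, from 0 to 87.6. In form: [{"travel": [tx, ty, tz], "roll": roll, "jaw": jaw}, ...]. A call has 1 to 10 rows; each row shifts and turns the commanded pose from where the row before left it, along the tool's axes as they then stand; what a row does not reach is not made up. A row lasts 1/10 s, in which the tool goes at most 50 mm and 8.59 degrees, less where a joint would pass 70% of its speed; a pose out of reach is approached as far as the arm can. A call with a gripper value outside its range is refused whole. The fingers move at their own pace and stop on an object; the grip force is fixed at half the most. Time passes only in rows, so rows that do not move let the fingers close. It gives the time, the measured TCP pose, the force, the opening and the grip force at its end, in the units of the state.
- ctrl.get_obs(): the state, without advancing time (a new reading comes with each control period).
- ctrl.snapshot(name): name is "scene" or "top" or "wrist"; returns the picture (480x640x3 uint8, red, green, blue); there is no depth.
- ctrl.calibration(name): a dict with "K" (3x3 intrinsics, pixels), "extrinsics" (4x4, takes a point from camera to world coordinates); the wrist camera has in their place "hand_eye" (4x4, takes a point from camera to tool coordinates, whose origin is the TCP and whose axes are the flange's). Camera axes: x right, y down, z forward; pixel columns grow to the right and rows downward; lengths in m; the calibration is good to about 2 mm. The wrist camera is an equidistant fisheye: a pixel r from the principal point sees the ray r / f radians off the axis. A picture is of the moment at which its call begins: read the wrist's pose just before it. calibration takes no time and is no camera call.
- ctrl.close_job(): hands the job in; it is judged then, once.
The state is a dict: "clock": time; "joint_pos": joint angles; "qvel": joint speeds; "tau": joint torques, N m; "tool_pos": TCP position; "orientation": TCP orientation; "force": force on the tool from outside, world axes, zero at the start; "moment": the same for the moment, N m; "opening": finger opening in m; "gripper_force": force on a finger pad.
Only numpy, scipy, OpenCV 4.12 (cv2) and the standard library are available. Lean on these libraries where they do the work, as an engineer would, in place of code of your own. Each camera call takes 0.05 s, during which the arm holds its last target. There are 200 camera calls.

### The job

Pack the blood tube for transport: take it out of the small stand, put it in the open canister, and screw the lid on. Set the lid level on the neck, turn it backward (anticlockwise from above) until it drops into the thread, then turn it forward until it is fully home against its stop, without disturbing the other things on the table.

Things in the scene. Friction and masses are not known exactly. Their poses are not given: they have to be found in the camera images.
- canister: White round specimen canister bolted to the table by a square 96 mm steel foot: it cannot move or turn. Body 66 mm across, neck 48 mm across outside (57 mm over its thread), mouth bore 41 mm. Origin: centre of the underside, on the table; z up, on its axis. Its x and y axes say nothing of where the thread begins.
- mouth (a point): Centre of the canister's mouth, level with the rim, 126 mm above its underside. The neck has four equal, steep right-hand thread starts 90 degrees apart (36 mm per turn). Where they begin is unknown and must be felt. Between them are gaps 13 degrees wider than the lid's lugs; by chance the lugs fall in at once. A lid set on the posts first falls 4 mm off them onto the ridges: not yet the thread.
- neck_foot (a point): On the canister's axis, 96 mm above its underside, under the thread. Each thread ridge ends at a stop post standing 5 mm above it. A lid whose lugs lie on the ridges jams high when turned clockwise; turned anticlockwise, up to 80 degrees, it climbs up to 6 mm, falls about 10 mm into the gaps and stops. From there 60 to 75 degrees clockwise bring it home, sinking 6 to 7 mm.
- inner_floor (a point): Centre of the canister's inner floor, 24 mm above its underside. The inside is wider below the neck, so the tube may lean.
- lid: Grey screw lid, 66 mm across, with ribbed skirt and a straight wing on top; 65 mm tall, 56 to 98 g, upright on the table at the start. Origin: centre of the skirt's lower edge, z up. Wing along the lid's x axis: 60 mm long, 12 mm thick, z = 40 to 64.5 mm.
- lid_wing (a point): Point to grip on the lid: on its axis, 62 mm above the lid's origin, 2.5 mm below the top of the wing. Tips 19 mm below this point just clear the lid's top.
- lid_lugs (a point): On the lid's axis, 5 mm above its origin, level with the four lugs inside the skirt: 90 degrees apart, 6 mm long, 4.5 mm high, 1.3 mm clear of the bare neck. Inside, the lid is 60 mm wide and hollow to 36 mm above its origin. Lid's origin above the canister's underside: 114 to 121 mm with the lugs on top of thread or posts, 110 to 112 mm dropped in, 105 (with play up to 106) mm fully home.
- stand: Small aluminium tube stand, fixed to the table: block 46 x 150 x 42 mm on a base 58 x 162 x 6 mm, with four bores 14.5 mm wide in a row along its y axis at y = -54, -18, +18 and +54 mm, 34 mm deep. Origin: centre of the underside. Only the bore at y = -54 mm holds a tube; the rest are empty.
- tube: Capped blood tube, 112 mm long, standing upright in the stand: glass 13 mm across, cap 17.6 mm across over the upper 27 mm, 14 g. Origin: centre of the lower end; z up along the tube. At the start its lower end is 8 mm above the table, so it must be lifted 34 mm to leave the stand.
- tube_top (a point): Centre of the top of the tube's cap, 112 mm from its lower end. Standing in the canister it ends about 10 mm above the rim.
- tube_bottom (a point): Centre of the tube's lower end.
- alcohol_bottle: Bystander: tall trigger spray bottle, 181 mm tall, 61 x 76 mm. Origin: centre of the underside.
- saline_bottle: Bystander: small capped bottle, 84 mm tall, 47 mm across, close beside the lid. Origin: centre of the underside.
- needle_box: Bystander: carton 59 x 113 mm, 67 mm tall. Origin: centre of the underside.
- strip_box: Bystander: upright carton 49 x 63 mm, 92 mm tall, beside the tube stand. Origin: centre of the underside.
- gauze_pack: Bystander: flat soft-looking packet 71 x 129 mm, 18 mm high. Origin: centre of the underside.
There are look-alikes about, which are no part of the job. Leave any blue, green or red look-alike of the lid alone.

How it is judged (in metres and radians):
On the way, in this order (a step that is already met when the one before it is completed fails the run):
1. the blood tube stands in the canister (z of tube_bottom in the frame of canister between 0.015 and 0.034 m and horizontal distance between each of tube_top, tube_bottom and canister below 0.03 m), for 0.2 s.
2. the lid sits level on the neck and has dropped into the thread (z of lid in the frame of canister between 0.095 and 0.1125 m and horizontal distance between lid and canister below 0.004 m and angle between lid's own z axis and vertical below 0.08 rad), for 0.1 s.
At the end, for the whole second after the job is handed in: The tube stands in the canister, its lower end within 10 mm of the inner floor; the lid is screwed home: its origin at most 106.6 mm above the canister's underside (105 to 106 mm against the stop), centred within 4 mm, level within 0.08 rad; both at rest (all of step 1 and z of lid in the frame of canister between 0.095 and 0.1066 m and horizontal distance between lid and canister below 0.004 m and angle between lid's own z axis and vertical below 0.08 rad and linear speed of lid below 0.01 m/s and linear speed of tube below 0.02 m/s); the robot touches nothing.
It fails at once if a bystander is pushed more than 25 mm or knocked over (distance of any of alcohol_bottle, saline_bottle, needle_box, strip_box, gauze_pack from where it was at the start of the episode above 0.025 m or angle between any of alcohol_bottle, saline_bottle, needle_box, strip_box, gauze_pack's own z axis and vertical above 0.35 rad).
It fails at once if the tube is tipped over (angle between tube's own z axis and vertical above 0.7 rad).
It fails at once if the lid is tipped over (angle between lid's own z axis and vertical above 0.9 rad).
It also fails if it takes over 72 s, if anything falls off the work surface, if the arm or the gripper's body presses on something with over 40 N, if the wrist force passes 120 N, or if a joint passes its speed limit or range.

## Working session

There is one attempt and no reset: what is moved stays moved. The work goes in short steps, Python scripts to look and compute and a tool call to move; the robot and the scene stay as the last step left them, time stands still between calls to the robot, and variables do not carry over. Pictures are saved under pics/ and viewed, at most 10 in all, crops included, and the job is handed in when it is done.

Besides the shell and the picture viewer there is one more tool, called after "Call:" by a JSON object that holds its "fn" and its "kwargs". apply_moves: Moves the arm, as the interface text tells. Its arguments: {"type":"object","properties":{"targets":{"type":"array","items":{"type":"object","properties":{"travel":{"type":"array","items":{"type":"number"}},"roll":{"type":"number"},"jaw":{"type":"number"}}}}},"required":["targets"]}

```bash
mkdir -p pics; cat > h.py <<'E'
import numpy as np, cv2
from plant import ctrl
from scipy.spatial.transform import Rotation as R
def save(name,fn):
    im=ctrl.snapshot(name); cv2.imwrite('pics/'+fn,im[:,:,::-1]); return im
def ray(name,u,v,o=None):
    c=ctrl.calibration(name);K=np.array(c['K'])
    x,y=(u-K[0,2])/K[0,0],(v-K[1,2])/K[1,1]
    if name=='wrist':
        r=np.hypot(x,y); d=np.array([np.sin(r)*x/r,np.sin(r)*y/r,np.cos(r)]) if r>0 else np.array([0,0,1.])
        T=np.eye(4);T[:3,:3]=R.from_euler('xyz',o['orientation'],degrees=True).as_matrix();T[:3,3]=o['tool_pos']
        E=T@np.array(c['hand_eye'])
    else: d=np.array([x,y,1]);E=np.array(c['extrinsics'])
    return E[:3,3],E[:3,:3]@d
def at(name,u,v,z,o=None):
    p,d=ray(name,u,v,o); return p+d*(z-p[2])/d[2]
def proj(name,P,o=None):
    c=ctrl.calibration(name);K=np.array(c['K'])
    if name=='wrist':
        T=np.eye(4);T[:3,:3]=R.from_euler('xyz',o['orientation'],degrees=True).as_matrix();T[:3,3]=o['tool_pos'];E=T@np.array(c['hand_eye'])
    else:E=np.array(c['extrinsics'])
    q=np.linalg.inv(E)@np.append(P,1);
    if name=='wrist':
        s=np.hypot(q[0],q[1]);r=np.arctan2(s,q[2])/s;x,y=q[0]*r,q[1]*r
    else:x,y=q[:2]/q[2]
    return K[0,0]*x+K[0,2],K[1,1]*y+K[1,2]
E
python3 - <<'E'
from h import *
o=ctrl.get_obs();print(o)
a=save('top','t0.png');b=save('scene','s0.png')
for n in('top','scene','wrist'):print(ctrl.calibration(n))
E
```

```text
{'clock': 0.0, 'joint_pos': array([-5.96398600e+01,  2.05902286e+01,  6.34312756e-01, -1.93766171e-02,
       -7.01371249e+01, -1.65069562e+01]), 'qvel': array([-0.01544523,  0.01867468,  0.04303294, -0.02418377,  0.05889254,
        0.00338571]), 'tau': array([ 5.82205957e-04, -5.82716095e+01,  2.93052542e+01,  6.99717119e+00,
        6.86562998e-03, -1.21841044e-04]), 'tool_pos': array([ 0.1614817 , -0.65493021,  0.24764272]), 'orientation': array([ 1.79905618e+02, -8.97362345e-03, -1.66153407e+02]), 'force': array([-0.24054817,  0.11738768,  0.53960855]), 'moment': array([-0.00955823,  0.00535236,  0.03681312]), 'gripper_force': 0.0, 'opening': 0.0875970604509369}
{'K': array([[538.49666139,   0.        , 335.11393611],
       [  0.        , 538.49666139, 228.89626562],
       [  0.        ,   0.        ,   1.        ]]), 'extrinsics': array([[ 0.00709619, -0.99027737,  0.13892578,  0.35659559],
       [-0.99995675, -0.00786243, -0.00496744,  0.03073946],
       [ 0.00601143, -0.13888452, -0.99029034,  1.28267403],
       [ 0.        ,  0.        ,  0.        ,  1.        ]])}
{'K
[... 232 characters left out ...]

       [-0.89238914, -0.20026503,  0.40439529, -0.53996435],
       [ 0.00773   , -0.902786  , -0.43002056,  0.67308008],
       [ 0.        ,  0.        ,  0.        ,  1.        ]])}
{'K': array([[371.64829954,   0.        , 316.940837  ],
       [  0.        , 371.64829954, 233.55747347],
       [  0.        ,   0.        ,   1.        ]]), 'hand_eye': array([[ 1.92582006e-04, -9.68954845e-01, -2.47237683e-01,
         6.67114710e-02],
       [ 9.99999901e-01,  8.73183998e-05,  4.36723071e-04,
        -6.51880110e-04],
       [-4.01576537e-04, -2.47237742e-01,  9.68954765e-01,
        -1.35947942e-01],
       [ 0.00000000e+00,  0.00000000e+00,  0.00000000e+00,
         1.00000000e+00]])}
```

View pics/t0.png

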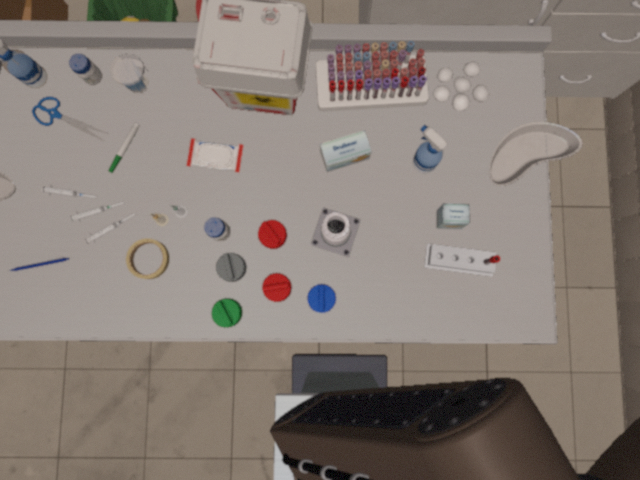

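View pics/s0.png

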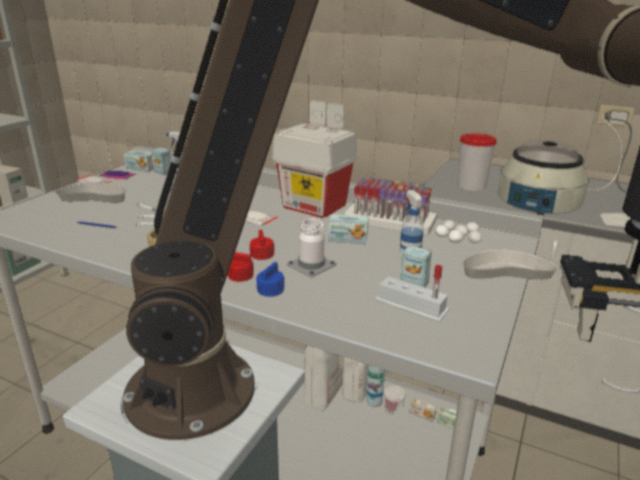

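Lid candidates in the top view are grey (230,267), red (272,234), red (277,287), green (227,312) and blue (321,297). I choose grey. Tube candidates are the red cap in the small stand (493,259) and the tubes in the rear rack (375,70). I choose the stand. The canister's mouth is near (336,226). I'll check this in one enlarged crop.

```bash
python3 - <<'E'
from h import *
a=cv2.imread('pics/t0.png')
c1=cv2.resize(a[200:300,190:370],None,fx=4.4,fy=4.4,interpolation=cv2.INTER_CUBIC)[:, :800]
print(c1.shape)
c2=cv2.resize(a[240:280,420:500],None,fx=4,fy=4,interpolation=cv2.INTER_CUBIC)
out=np.zeros((600,800,3),np.uint8);out[:440,:792]=c1[:440,:792];out[440:600,:320]=c2
cv2.imwrite('pics/c1.png',out)
E
```

```text
(440, 792, 3)
```

View pics/c1.png

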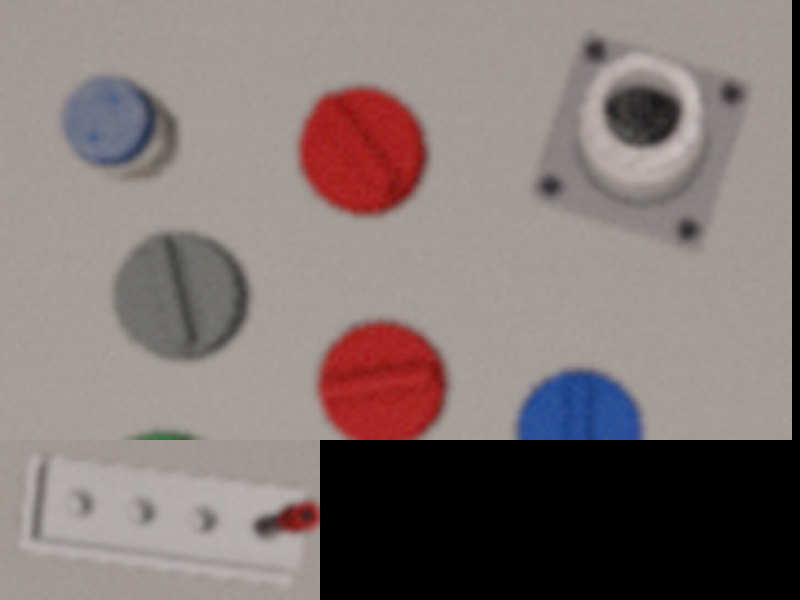

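```bash
python3 - <<'E'
from h import *
f=lambda x,y:(190+x/4.4,200+y/4.4)
g=lambda x,y:(420+x/4,240+(y-440)/4)
print('lid',at('top',*f(180,296),.040), 'wing',at('top',*f(168,236),.064),at('top',*f(193,345),.064))
print('can foot',at('top',*f(641,140),.006),'mouth',at('top',*f(643,103),.126))
print('tube cap',at('top',*g(306,514),.118),'bores',[at('top',*g(*p),.042) for p in((80,503),(142,511),(204,519),(265,526))])
print('saline',at('top',*f(108,120),.084))
E
```

```text
lid [0.43971703 0.26401529 0.04      ] wing [0.46897847 0.26673751 0.064     ] [0.4130749  0.25200759 0.064     ]
can foot [0.52865015 0.0229269  0.006     ] mouth [0.53091599 0.02280198 0.126     ]
tube cap [ 0.45786311 -0.32596675  0.118     ] bores [array([ 0.46985155, -0.21853846,  0.042     ]), array([ 0.46548726, -0.25432833,  0.042     ]), array([ 0.46112598, -0.29009357,  0.042     ]), array([ 0.45734189, -0.32527405,  0.042     ])]
saline [0.52628694 0.29550831 0.084     ]
```

The close crop settles it. The grey lid's disc is at crop (180,296), with its wing running (168,236) to (193,345). The tube's red cap is at crop (306,514) and its bore at (265,526). The four measured bores are 36 mm apart and the cap lies over the last one, so the numbers agree. I'm moving above the tube.

Call:
{"fn": "apply_moves", "kwargs": {"targets": [{"travel":[-36.6,24.9,0],"roll":0,"jaw":60},{"travel":[-36.6,24.9,0],"roll":0,"jaw":60},{"travel":[-36.6,24.9,0],"roll":0,"jaw":60},{"travel":[-36.6,24.9,0],"roll":0,"jaw":60},{"travel":[-36.6,24.9,0],"roll":0,"jaw":60},{"travel":[-36.6,24.9,0],"roll":0,"jaw":60},{"travel":[-36.6,24.9,0],"roll":0,"jaw":60},{"travel":[-36.6,24.9,0],"roll":0,"jaw":60},{"travel":[-36.6,24.9,0],"roll":0,"jaw":60},{"travel":[-36.6,24.9,0],"roll":0,"jaw":60}]}}

```text
clock: 1.1
tool_pos: [0.4581, -0.3243, 0.2485]
orientation: [180.0, -0.0, -166.1]
force: [0.7, -1.2, 0.2]
opening: 0.0599
gripper_force: 0.0
```

Call:
{"fn": "apply_moves", "kwargs": {"targets": [{"travel":[0,0,0],"roll":0,"jaw":60},{"travel":[0,0,0],"roll":0,"jaw":60},{"travel":[0,0,0],"roll":0,"jaw":60}]}}

```text
clock: 1.4
tool_pos: [0.4569, -0.3262, 0.2483]
orientation: [180.0, -0.0, -166.2]
force: [-0.5, -0.3, 0.3]
opening: 0.06
gripper_force: 0.0
```

```bash
cat >> h.py <<'E'
def delta(o,P):
    Rt=R.from_euler('xyz',o['orientation'],degrees=True).as_matrix()
    return np.round(1000*Rt.T@(np.array(P)-o['tool_pos']),1)
E
python3 - <<'E'
from h import *
o=ctrl.get_obs();print(o['clock'],o['tool_pos'],o['orientation'],o['joint_pos'])
save('wrist','w1.png')
print(proj('wrist',[.4575,-.3256,.12],o),delta(o,[.4575,-.3256,.127]))
E
```

```text
1.4 [ 0.45687099 -0.32615068  0.24831309] [ 1.79980449e+02 -2.95795578e-02 -1.66152906e+02] [-1.55446330e+01  9.91598655e+00 -1.38795348e+01 -2.75071392e-03
 -6.62398461e+01 -6.06071688e+01]
(np.float64(318.1307655884819), np.float64(233.67821358615743)) [ -0.8   0.3 121.3]
```

View pics/w1.png

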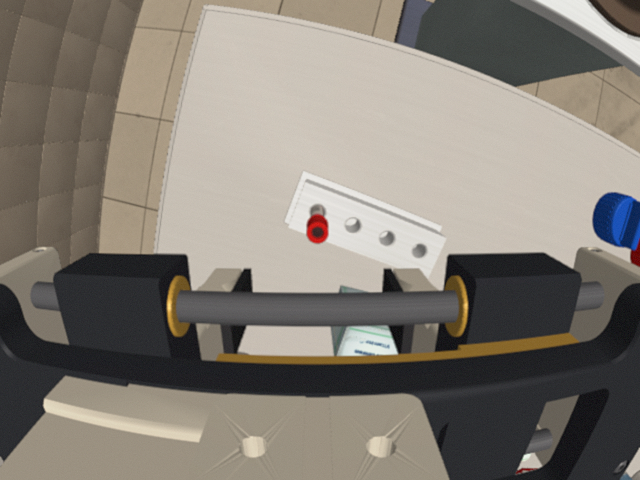

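The cap top shows at (317,233), against a predicted (318,234), so the position holds. I'm descending and gripping.

Call:
{"fn": "apply_moves", "kwargs": {"targets": [{"travel":[-0.8,0.3,30],"roll":0,"jaw":60},{"travel":[0,0,35],"roll":0,"jaw":50},{"travel":[0,0,30],"roll":0,"jaw":40},{"travel":[0,0,20],"roll":0,"jaw":40},{"travel":[0,0,6],"roll":0,"jaw":40},{"travel":[0,0,0],"roll":0,"jaw":40},{"travel":[0,0,0],"roll":0,"jaw":10},{"travel":[0,0,0],"roll":0,"jaw":10},{"travel":[0,0,0],"roll":0,"jaw":10},{"travel":[0,0,0],"roll":0,"jaw":10}]}}

```text
clock: 2.45
tool_pos: [0.4585, -0.3256, 0.1285]
orientation: [-179.9, 0.1, -166.1]
force: [0.2, 0.0, 2.8]
opening: 0.0165
gripper_force: 30.0
```

Call:
{"fn": "apply_moves", "kwargs": {"targets": [{"travel":[0,0,0],"roll":0,"jaw":10},{"travel":[0,0,-15],"roll":0,"jaw":10},{"travel":[0,0,-20],"roll":0,"jaw":10},{"travel":[0,0,-25],"roll":0,"jaw":10},{"travel":[0,0,-30],"roll":0,"jaw":10},{"travel":[0,0,-30],"roll":0,"jaw":10},{"travel":[0,0,-20],"roll":0,"jaw":10},{"travel":[0,0,-10],"roll":0,"jaw":10},{"travel":[0,0,0],"roll":0,"jaw":10}]}}

```text
clock: 3.35
tool_pos: [0.4585, -0.3256, 0.2786]
orientation: [-179.9, 0.1, -166.1]
force: [0.2, -0.9, -0.9]
opening: 0.0164
gripper_force: 30.0
```

```bash
python3 - <<'E'
from h import *
o=ctrl.get_obs();print(o['clock'],o['tool_pos'],o['opening'])
print(delta(o,[.5297,.0228,.275]))
E
```

```text
3.35 [ 0.45848443 -0.32555979  0.27862669] 0.016445861854267222
[-152.6  321.2    3.6]
```

Call:
{"fn": "apply_moves", "kwargs": {"targets": [{"travel":[-15.3,32.1,0],"roll":0,"jaw":10},{"travel":[-15.3,32.1,0],"roll":0,"jaw":10},{"travel":[-15.3,32.1,0],"roll":0,"jaw":10},{"travel":[-15.3,32.1,0],"roll":0,"jaw":10},{"travel":[-15.3,32.1,0],"roll":0,"jaw":10},{"travel":[-15.3,32.1,0],"roll":0,"jaw":10},{"travel":[-15.3,32.1,0],"roll":0,"jaw":10},{"travel":[-15.3,32.1,0],"roll":0,"jaw":10},{"travel":[-15.3,32.1,0],"roll":0,"jaw":10},{"travel":[-14.9,32.3,0],"roll":0,"jaw":10}]}}

```text
clock: 4.35
tool_pos: [0.5287, 0.0244, 0.2758]
orientation: [180.0, -0.1, -166.1]
force: [0.8, -0.2, -0.8]
opening: 0.0168
gripper_force: 30.0
```

Call:
{"fn": "apply_moves", "kwargs": {"targets": [{"travel":[0,0,0],"roll":0,"jaw":10},{"travel":[0,0,0],"roll":0,"jaw":10},{"travel":[0,0,0],"roll":0,"jaw":10}]}}

```text
clock: 4.65
tool_pos: [0.5288, 0.0225, 0.2766]
orientation: [-180.0, -0.1, -166.2]
force: [-1.1, -0.6, 0.2]
opening: 0.0159
gripper_force: 30.0
```

```bash
python3 - <<'E'
from h import *
o=ctrl.get_obs();print(o['clock'],o['tool_pos'],o['opening'])
im=save('wrist','w2.png')
u,v=map(int,proj('wrist',[.5297,.0228,.126],o));print(u,v,delta(o,[.5297,.0228,.152]))
c=cv2.imread('pics/w2.png')[max(0,v-75):v+75,u-100:u+100]
cv2.imwrite('pics/c2.png',cv2.resize(c,None,fx=4,fy=4,interpolation=cv2.INTER_CUBIC))
E
```

```text
4.65 [0.52876881 0.02245647 0.27656443] 0.01586183083105859
317 227 [-1.200e+00  1.000e-01  1.246e+02]
```

View pics/c2.png

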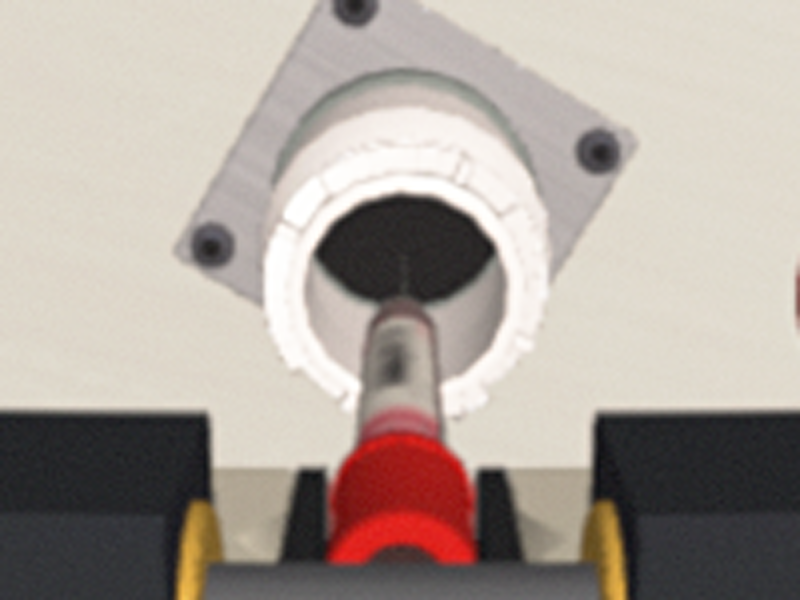

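The mouth centre is at about (318,226) in the full picture, against a predicted (317,227). The tube hangs straight. I'm lowering it in and releasing.

Call:
{"fn": "apply_moves", "kwargs": {"targets": [{"travel":[-1,0,20],"roll":0,"jaw":10},{"travel":[0,0,25],"roll":0,"jaw":10},{"travel":[0,0,25],"roll":0,"jaw":10},{"travel":[0,0,25],"roll":0,"jaw":10},{"travel":[0,0,18],"roll":0,"jaw":10},{"travel":[0,0,9],"roll":0,"jaw":10},{"travel":[0,0,0],"roll":0,"jaw":10},{"travel":[0,0,0],"roll":0,"jaw":10}]}}

```text
clock: 5.5
tool_pos: [0.5307, 0.0228, 0.1563]
orientation: [-180.0, 0.0, -166.2]
force: [-0.6, 0.7, 0.7]
opening: 0.0165
gripper_force: 30.0
```

Call:
{"fn": "apply_moves", "kwargs": {"targets": [{"travel":[0,0,0],"roll":0,"jaw":60},{"travel":[0,0,0],"roll":0,"jaw":60},{"travel":[0,0,0],"roll":0,"jaw":60},{"travel":[0,0,0],"roll":0,"jaw":60},{"travel":[0,0,-20],"roll":0,"jaw":80},{"travel":[0,0,-30],"roll":0,"jaw":80},{"travel":[0,0,-30],"roll":0,"jaw":80},{"travel":[0,0,-20],"roll":0,"jaw":80},{"travel":[0,0,0],"roll":0,"jaw":80},{"travel":[0,0,0],"roll":0,"jaw":80}]}}

```text
clock: 6.5
tool_pos: [0.5302, 0.0233, 0.2558]
orientation: [180.0, 0.1, -166.1]
force: [0.0, 0.7, -0.1]
opening: 0.0796
gripper_force: 0.0
```

```bash
python3 - <<'E'
from h import *
o=ctrl.get_obs();print(o['clock'],o['tool_pos'],o['joint_pos'])
save('wrist','w3.png')
u,v=map(int,proj('wrist',[.5297,.0228,.126],o));print(u,v,delta(o,[.4405,.262,.25]))
c=cv2.imread('pics/w3.png')[max(0,v-75):v+75,u-100:u+100]
cv2.imwrite('pics/c3.png',cv2.resize(c,None,fx=4,fy=4,interpolation=cv2.INTER_CUBIC))
E
```

```text
6.5 [0.53020409 0.02330944 0.25577221] [ 2.36896658e+01  6.61338147e+00 -1.68407993e+01 -2.07899719e-02
 -6.64915887e+01 -9.98307384e+01]
317 231 [ 30.  253.2   5.9]
```

View pics/c3.png

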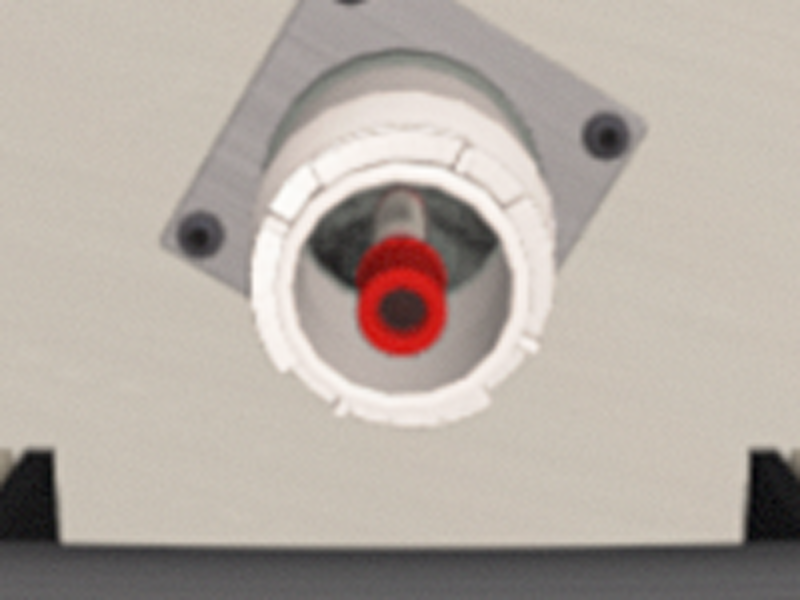

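The tube stands upright in the middle of the mouth, with its cap at crop (402,308). The bore's rim spans about 293–515 across and 187–397 down. Next I go above the lid.

Call:
{"fn": "apply_moves", "kwargs": {"targets": [{"travel":[3,31.6,0],"roll":0,"jaw":60},{"travel":[3,31.6,0],"roll":0,"jaw":60},{"travel":[4,31.6,0],"roll":0,"jaw":60},{"travel":[4,31.6,0],"roll":0,"jaw":60},{"travel":[4,31.6,0],"roll":0,"jaw":60},{"travel":[4,31.6,0],"roll":0,"jaw":60},{"travel":[4,31.6,0],"roll":0,"jaw":60},{"travel":[4,31.6,0],"roll":0,"jaw":60},{"travel":[0,0,0],"roll":0,"jaw":60},{"travel":[0,0,0],"roll":0,"jaw":60}]}}

```text
clock: 7.55
tool_pos: [0.4399, 0.2616, 0.2544]
orientation: [-179.9, -0.1, -166.1]
force: [-0.4, -0.1, 0.2]
opening: 0.0599
gripper_force: 0.0
```

```bash
python3 - <<'E'
from h import *
o=ctrl.get_obs();print(o['clock'],o['tool_pos'],o['joint_pos'],o['orientation'])
save('wrist','w4.png')
u,v=map(int,proj('wrist',[.4405,.262,.064],o));print(u,v)
c=cv2.imread('pics/w4.png')[max(0,v-75):v+75,u-100:u+100]
cv2.imwrite('pics/c4.png',cv2.resize(c,None,fx=4,fy=4,interpolation=cv2.INTER_CUBIC))
p=dict(tool_pos=[0.53020409,0.02330944,0.25577221],orientation=[180,0,-166.15])
for q in((318,228.5),(318.5,229.3)):print(at('wrist',*q,.126,p))
E
```

```text
7.55 [0.43993998 0.26161173 0.25441252] [ 5.27377700e+01  4.90922504e+00 -1.89751457e+01 -1.05841772e-02
 -6.62429073e+01 -1.28784856e+02] [-1.79927817e+02 -1.05276060e-01 -1.66051427e+02]
318 216
[0.52747543 0.02289102 0.126     ]
[0.52797503 0.02339365 0.126     ]
```

View pics/c4.png

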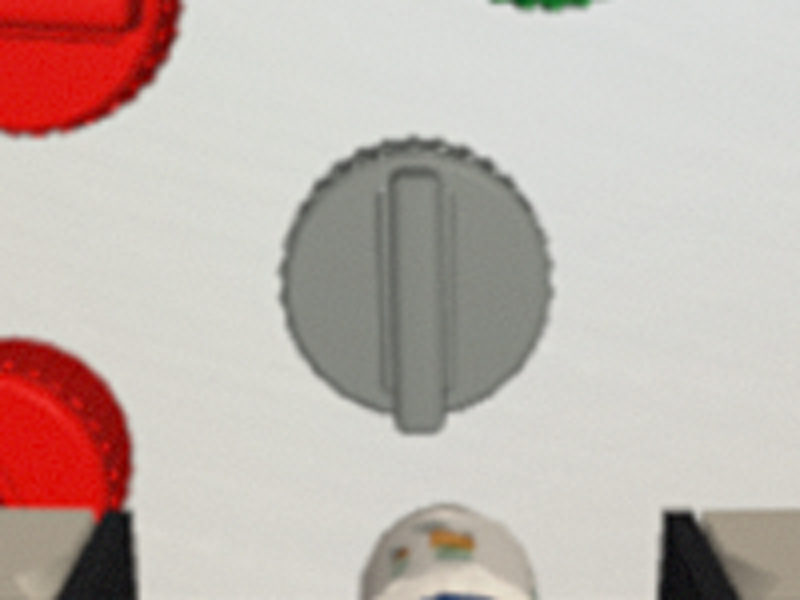

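```bash
python3 - <<'E'
from h import *
o=ctrl.get_obs()
f=lambda x,y:(218+x/4,141+y/4)
a,b=at('wrist',*f(417,172),.0645,o),at('wrist',*f(420,432),.0645,o);c=(a+b)/2
print(a,b,np.linalg.norm(a-b),c,np.degrees(np.arctan2(*(b-a)[1::-1])))
print(at('wrist',*f(417,276),.04,o))
print(delta(o,[c[0],c[1],.066]))
E
```

```text
[0.41128954 0.25795191 0.0645    ] [0.46895755 0.27312234 0.0645    ] 0.059630038604382665 [0.44012355 0.26553713 0.0645    ] 14.738581074414734
[0.43830898 0.2650496  0.04      ]
[ -1.3   4.6 188.6]
```

The wing's length comes out at 59.6 mm, against 60 mm given. It runs at 14.7°, and its centre is at (0.440, 0.2655). I'm gripping the wing.

Call:
{"fn": "apply_moves", "kwargs": {"targets": [{"travel":[-1.3,4.6,30],"roll":-0.8,"jaw":50},{"travel":[0,0,40],"roll":0,"jaw":50},{"travel":[0,0,40],"roll":0,"jaw":50},{"travel":[0,0,40],"roll":0,"jaw":50},{"travel":[0,0,25],"roll":0,"jaw":50},{"travel":[0,0,13],"roll":0,"jaw":40},{"travel":[0,0,0],"roll":0,"jaw":30},{"travel":[0,0,0],"roll":0,"jaw":30}]}}

```text
clock: 8.4
tool_pos: [0.4412, 0.2655, 0.0677]
orientation: [-180.0, -0.0, -165.4]
force: [-0.5, 0.2, 0.5]
opening: 0.0327
gripper_force: 0.0
```

Call:
{"fn": "apply_moves", "kwargs": {"targets": [{"travel":[0,0,0],"roll":0,"jaw":5},{"travel":[0,0,0],"roll":0,"jaw":5},{"travel":[0,0,0],"roll":0,"jaw":5},{"travel":[0,0,0],"roll":0,"jaw":5},{"travel":[0,0,0],"roll":0,"jaw":5}]}}

```text
clock: 8.9
tool_pos: [0.4411, 0.2665, 0.0684]
orientation: [180.0, 0.1, -165.3]
force: [-2.0, -1.2, 6.4]
opening: 0.0117
gripper_force: 30.0
```

```bash
python3 - <<'E'
from h import *
from scipy.optimize import minimize
o=ctrl.get_obs();print(o['clock'],o['tool_pos'],o['orientation'],o['opening'])
g=cv2.GaussianBlur(cv2.cvtColor(cv2.imread('pics/w3.png'),cv2.COLOR_BGR2GRAY),(0,0),.7).astype(np.float32)
p=dict(tool_pos=[0.53020409,0.02330944,0.25577221],orientation=[180,0,-166.15])
t=np.radians(np.arange(0,360,4))
def ring(x,y,r):
    q=np.array([proj('wrist',[x+r*np.cos(a),y+r*np.sin(a),.126],p) for a in t],np.float32)
    return cv2.remap(g,q[:,0],q[:,1],cv2.INTER_LINEAR)[:,0] if 1 else 0
def cost(X): return -np.mean(ring(*X,.0225))+np.mean(ring(*X,.0190))
best=min((cost((x,y)),x,y) for x in np.arange(.522,.535,.001) for y in np.arange(.018,.029,.001))
print(best, minimize(cost,best[1:],method='Nelder-Mead').x)
print('top',[proj('top',[.44,.2655,.04])])
E
```

```text
8.9 [0.44108488 0.26651547 0.06839067] [ 1.79971454e+02  6.40780496e-02 -1.65321628e+02] 0.011725478959280857Traceback (most recent call last):
  File "<stdin>", line 11, in <module>
  File "<stdin>", line 11, in <genexpr>
  File "<stdin>", line 10, in cost
  File "<stdin>", line 8, in ring
  File "h.py", line 18, in proj
    c=ctrl.calibration(name);K=np.array(c['K'])
ValueError: time passes only in moves, steps and waits
```

```bash
sed -i 's/^def save/from functools import lru_cache\n_cal=ctrl.calibration\nclass C:\n    calibration=staticmethod(lru_cache(None)(_cal))\n    get_obs=staticmethod(ctrl.get_obs); snapshot=staticmethod(ctrl.snapshot)\nctrl=C\ndef save/' h.py
python3 - <<'E'
from h import *
from scipy.optimize import minimize
g=cv2.GaussianBlur(cv2.cvtColor(cv2.imread('pics/w3.png'),cv2.COLOR_BGR2GRAY),(0,0),.7).astype(np.float32)
p=dict(tool_pos=[0.53020409,0.02330944,0.25577221],orientation=[180,0,-166.15])
t=np.radians(np.arange(0,360,4))
def ring(x,y,r):
    q=np.array([proj('wrist',[x+r*np.cos(a),y+r*np.sin(a),.126],p) for a in t],np.float32)
    return cv2.remap(g,q[:,0].copy(),q[:,1].copy(),cv2.INTER_LINEAR)
def cost(X): return -np.mean(ring(*X,.0225))+np.mean(ring(*X,.0190))
best=min((cost((x,y)),x,y) for x in np.arange(.522,.535,.001) for y in np.arange(.018,.029,.001))
print(best, minimize(cost,best[1:],method='Nelder-Mead',options=dict(initial_simplex=[best[1:],(best[1]+.001,best[2]),(best[1],best[2]+.001)])).x)
E
```

```text
(np.float32(-98.35269), np.float64(0.528), np.float64(0.022000000000000002)) [0.5274951  0.02227282]
```

Call:
{"fn": "apply_moves", "kwargs": {"targets": [{"travel":[0,0,-10],"roll":0,"jaw":5},{"travel":[0,0,-20],"roll":0,"jaw":5},{"travel":[0,0,-25],"roll":0,"jaw":5},{"travel":[0,0,-30],"roll":0,"jaw":5},{"travel":[0,0,-30],"roll":0,"jaw":5},{"travel":[0,0,-25],"roll":0,"jaw":5},{"travel":[0,0,-10],"roll":0,"jaw":5},{"travel":[0,0,0],"roll":0,"jaw":5}]}}

```text
clock: 9.7
tool_pos: [0.4411, 0.2667, 0.2191]
orientation: [179.9, 0.1, -165.3]
force: [-0.1, -0.3, -1.3]
opening: 0.0117
gripper_force: 30.0
```

Call:
{"fn": "apply_moves", "kwargs": {"targets": [{"travel":[-2.9,-32.2,0],"roll":0,"jaw":5},{"travel":[-2.9,-32.2,0],"roll":0,"jaw":5},{"travel":[-2.9,-32.2,0],"roll":0,"jaw":5},{"travel":[-2.9,-32.2,0],"roll":0,"jaw":5},{"travel":[-2.9,-32.2,0],"roll":0,"jaw":5},{"travel":[-2.9,-32.2,0],"roll":0,"jaw":5},{"travel":[-2.9,-32.2,0],"roll":0,"jaw":5},{"travel":[-2.8,-32.6,0],"roll":0,"jaw":5},{"travel":[0,0,0],"roll":0,"jaw":5},{"travel":[0,0,0],"roll":0,"jaw":5}]}}

```text
clock: 10.7
tool_pos: [0.5277, 0.0216, 0.2159]
orientation: [180.0, -0.2, -165.5]
force: [-0.8, 0.3, -0.9]
opening: 0.0118
gripper_force: 30.0
```

```bash
python3 - <<'E'
from h import *
o=ctrl.get_obs();print(o['clock'],o['tool_pos'],o['orientation'],o['joint_pos'],delta(o,[.529,.023,.195]))
save('wrist','w5.png')
s=save('scene','s5.png')
u,v=map(int,proj('scene',[.529,.023,.14]));
A=cv2.resize(cv2.imread('pics/s5.png')[v-50:v+50,u-50:u+50],(400,400),interpolation=cv2.INTER_CUBIC)
B=cv2.resize(cv2.imread('pics/w5.png')[150:300,240:390],(400,400),interpolation=cv2.INTER_CUBIC)
cv2.imwrite('pics/c5.png',np.hstack([A,B]));print(u,v)
E
```

```text
10.7 [0.52767839 0.02158933 0.21589248] [ 1.79995552e+02 -1.60855921e-01 -1.65467772e+02] [ 2.36166454e+01  8.24393665e+00 -2.03884741e+01 -3.38886790e-02
 -6.15257295e+01 -9.90682256e+01] [-1.7  1.  20.9]
312 216
```

View pics/c5.png

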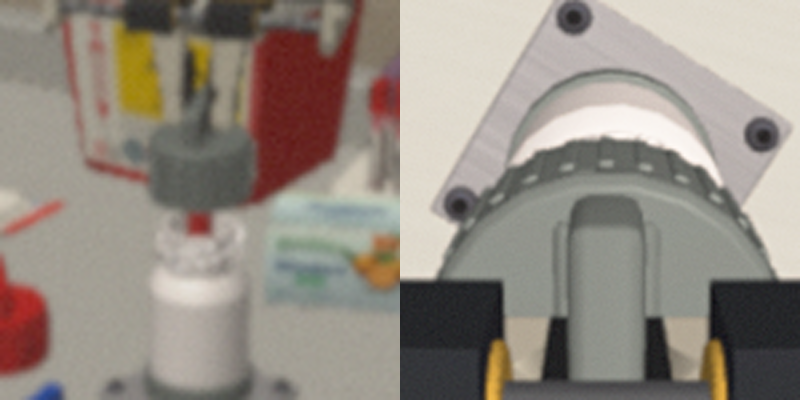

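The lid hangs level above the neck. In the scene half it sits at x ≈ 202 and the canister at x ≈ 198. I'm correcting slightly and descending until contact.

Call:
{"fn": "apply_moves", "kwargs": {"targets": [{"travel":[-1.6,1.5,8],"roll":0,"jaw":5},{"travel":[0,0,8],"roll":0,"jaw":5},{"travel":[0,0,4],"roll":0,"jaw":5},{"travel":[0,0,0],"roll":0,"jaw":5},{"travel":[0,0,0],"roll":0,"jaw":5}]}}

```text
clock: 11.3
tool_pos: [0.5295, 0.0244, 0.1975]
orientation: [-180.0, -0.0, -165.3]
force: [-0.8, 0.0, -1.4]
opening: 0.0118
gripper_force: 30.0
```

Call:
{"fn": "apply_moves", "kwargs": {"targets": [{"travel":[0,0,1.5],"roll":0,"jaw":5},{"travel":[0,0,1.5],"roll":0,"jaw":5},{"travel":[0,0,0],"roll":0,"jaw":5}]}}

```text
clock: 11.6
tool_pos: [0.5295, 0.0243, 0.1945]
orientation: [180.0, 0.0, -165.4]
force: [-0.4, -0.6, -0.7]
opening: 0.0117
gripper_force: 30.0
```

Call:
{"fn": "apply_moves", "kwargs": {"targets": [{"travel":[0,0,1.5],"roll":0,"jaw":5},{"travel":[0,0,1.5],"roll":0,"jaw":5},{"travel":[0,0,0],"roll":0,"jaw":5}]}}

```text
clock: 11.9
tool_pos: [0.5294, 0.0242, 0.1913]
orientation: [-180.0, -0.0, -165.4]
force: [-0.3, 0.2, 0.0]
opening: 0.0117
gripper_force: 30.0
```

Call:
{"fn": "apply_moves", "kwargs": {"targets": [{"travel":[0,-0.8,1],"roll":0,"jaw":5},{"travel":[0,0,1],"roll":0,"jaw":5},{"travel":[0,0,0],"roll":0,"jaw":5}]}}

```text
clock: 12.2
tool_pos: [0.5297, 0.0235, 0.1894]
orientation: [180.0, -0.0, -165.4]
force: [-0.3, 0.2, -1.3]
opening: 0.0118
gripper_force: 30.0
```

Call:
{"fn": "apply_moves", "kwargs": {"targets": [{"travel":[0,0,1],"roll":0,"jaw":5},{"travel":[0,0,1],"roll":0,"jaw":5},{"travel":[0,0,0],"roll":0,"jaw":5}]}}

```text
clock: 12.5
tool_pos: [0.5297, 0.0235, 0.1874]
orientation: [180.0, -0.0, -165.3]
force: [0.7, 0.4, 0.1]
opening: 0.0117
gripper_force: 30.0
```

Call:
{"fn": "apply_moves", "kwargs": {"targets": [{"travel":[0,0,1],"roll":0,"jaw":5},{"travel":[0,0,1],"roll":0,"jaw":5},{"travel":[0,0,0],"roll":0,"jaw":5}]}}

```text
clock: 12.8
tool_pos: [0.5297, 0.0235, 0.1854]
orientation: [180.0, -0.0, -165.3]
force: [-0.6, -0.3, -1.4]
opening: 0.0119
gripper_force: 30.0
```

Call:
{"fn": "apply_moves", "kwargs": {"targets": [{"travel":[0,0,1],"roll":0,"jaw":5},{"travel":[0,0,1],"roll":0,"jaw":5},{"travel":[0,0,0],"roll":0,"jaw":5}]}}

```text
clock: 13.1
tool_pos: [0.53, 0.0236, 0.1847]
orientation: [-180.0, 0.1, -165.3]
force: [-3.5, 1.4, 8.0]
opening: 0.0121
gripper_force: 30.0
```

Call:
{"fn": "apply_moves", "kwargs": {"targets": [{"travel":[0,0,1],"roll":0,"jaw":5},{"travel":[0,0,0.5],"roll":0,"jaw":5},{"travel":[0,0,0],"roll":0,"jaw":5}]}}

```text
clock: 13.4
tool_pos: [0.5302, 0.0237, 0.1845]
orientation: [-180.0, 0.1, -165.3]
force: [-6.1, 1.9, 18.9]
opening: 0.0118
gripper_force: 30.0
```

Call:
{"fn": "apply_moves", "kwargs": {"targets": [{"travel":[0.8,0,-0.9],"roll":0,"jaw":5},{"travel":[0,0,0],"roll":-3,"jaw":5},{"travel":[0,0,0],"roll":-3,"jaw":5},{"travel":[0,0,0],"roll":-3,"jaw":5},{"travel":[0,0,0],"roll":0,"jaw":5}]}}

```text
clock: 13.9
tool_pos: [0.53, 0.0231, 0.1853]
orientation: [-179.9, 0.1, -156.2]
force: [-4.1, -0.8, 14.3]
opening: 0.0116
gripper_force: 30.1
```

Call:
{"fn": "apply_moves", "kwargs": {"targets": [{"travel":[0,0,0],"roll":-3,"jaw":5},{"travel":[0,0,0],"roll":-3,"jaw":5},{"travel":[0,0,0],"roll":-3,"jaw":5},{"travel":[0,0,0],"roll":0,"jaw":5}]}}

```text
clock: 14.3
tool_pos: [0.5304, 0.0233, 0.1859]
orientation: [-179.9, 0.2, -147.2]
force: [-5.6, 0.2, 19.3]
opening: 0.012
gripper_force: 30.6
```

Call:
{"fn": "apply_moves", "kwargs": {"targets": [{"travel":[0.4,0.3,-0.8],"roll":-3,"jaw":5},{"travel":[0,0,-0.3],"roll":-3,"jaw":5},{"travel":[0,0,-0.3],"roll":-3,"jaw":5},{"travel":[0,0,-0.3],"roll":-3,"jaw":5},{"travel":[0,0,0],"roll":0,"jaw":5}]}}

```text
clock: 14.8
tool_pos: [0.5299, 0.0232, 0.1873]
orientation: [-179.8, 0.2, -135.2]
force: [-3.7, -1.0, 14.9]
opening: 0.0118
gripper_force: 30.1
```

Call:
{"fn": "apply_moves", "kwargs": {"targets": [{"travel":[0,0,-0.3],"roll":-3,"jaw":5},{"travel":[0,0,-0.3],"roll":-3,"jaw":5},{"travel":[0,0,-0.3],"roll":-3,"jaw":5},{"travel":[0,0,0],"roll":0,"jaw":5}]}}

```text
clock: 15.2
tool_pos: [0.5301, 0.0237, 0.1876]
orientation: [-179.8, 0.2, -126.2]
force: [0.1, 1.6, 10.6]
opening: 0.0116
gripper_force: 30.0
```

Call:
{"fn": "apply_moves", "kwargs": {"targets": [{"travel":[0,0,-0.2],"roll":-3,"jaw":5},{"travel":[0,0,-0.2],"roll":-3,"jaw":5},{"travel":[0,0,-0.2],"roll":-3,"jaw":5},{"travel":[0,0,0],"roll":0,"jaw":5}]}}

```text
clock: 15.6
tool_pos: [0.5285, 0.0234, 0.1862]
orientation: [-180.0, 0.0, -117.3]
force: [0.3, -0.2, -0.9]
opening: 0.0119
gripper_force: 30.0
```

Call:
{"fn": "apply_moves", "kwargs": {"targets": [{"travel":[0,0,-0.2],"roll":-3,"jaw":5},{"travel":[0,0,-0.2],"roll":-3,"jaw":5},{"travel":[0,0,-0.2],"roll":-3,"jaw":5},{"travel":[0,0,0],"roll":0,"jaw":5}]}}

```text
clock: 16.0
tool_pos: [0.5286, 0.0233, 0.1869]
orientation: [-180.0, 0.0, -108.4]
force: [0.5, -0.6, 0.7]
opening: 0.0114
gripper_force: 30.0
```

Contact vanished between yaw −126° and −117°, so the lugs ran off the ridges. I'm turning back a few degrees and feeling downward.

Call:
{"fn": "apply_moves", "kwargs": {"targets": [{"travel":[0,0,0],"roll":5,"jaw":5},{"travel":[0,0,1],"roll":0,"jaw":5},{"travel":[0,0,1],"roll":0,"jaw":5},{"travel":[0,0,1],"roll":0,"jaw":5},{"travel":[0,0,0],"roll":0,"jaw":5}]}}

```text
clock: 16.5
tool_pos: [0.5283, 0.0233, 0.1835]
orientation: [180.0, -0.0, -113.3]
force: [-0.1, -0.9, -0.6]
opening: 0.0117
gripper_force: 30.0
```

Call:
{"fn": "apply_moves", "kwargs": {"targets": [{"travel":[0,0,1],"roll":0,"jaw":5},{"travel":[0,0,1],"roll":0,"jaw":5},{"travel":[0,0,0],"roll":0,"jaw":5}]}}

```text
clock: 16.8
tool_pos: [0.5284, 0.0233, 0.1816]
orientation: [180.0, -0.0, -113.3]
force: [0.3, 0.2, -0.3]
opening: 0.0119
gripper_force: 30.0
```

Still free, and below the ridge level. Continuing down.

Call:
{"fn": "apply_moves", "kwargs": {"targets": [{"travel":[0,0,1],"roll":0,"jaw":5},{"travel":[0,0,1],"roll":0,"jaw":5},{"travel":[0,0,0],"roll":0,"jaw":5}]}}

```text
clock: 17.1
tool_pos: [0.5286, 0.0234, 0.1801]
orientation: [-180.0, 0.0, -113.3]
force: [-1.0, 0.5, 2.1]
opening: 0.0121
gripper_force: 30.0
```

Call:
{"fn": "apply_moves", "kwargs": {"targets": [{"travel":[0,0,1],"roll":0,"jaw":5},{"travel":[0,0,0.5],"roll":0,"jaw":5},{"travel":[0,0,0],"roll":0,"jaw":5}]}}

```text
clock: 17.4
tool_pos: [0.5287, 0.0233, 0.18]
orientation: [-179.9, 0.0, -113.3]
force: [-6.4, 0.7, 14.3]
opening: 0.0117
gripper_force: 30.0
```

Call:
{"fn": "apply_moves", "kwargs": {"targets": [{"travel":[0,0,0],"roll":3,"jaw":5},{"travel":[0,0,0],"roll":3,"jaw":5},{"travel":[0,0,0.2],"roll":3,"jaw":5},{"travel":[0,0,0],"roll":0,"jaw":5}]}}

```text
clock: 17.8
tool_pos: [0.5295, 0.0234, 0.1791]
orientation: [-179.9, 0.1, -122.4]
force: [0.1, 0.1, 6.0]
opening: 0.0119
gripper_force: 30.0
```

```bash
python3 -c "
from h import *
o=ctrl.get_obs();print(o['force'],o['moment'],o['joint_pos'])"
```

```text
[0.14487712 0.12543582 6.02861373] [-0.28674275  0.18716278 -0.05534771] [ 23.78593262  10.19256071 -23.31241006   0.06837766 -56.37130599
 -56.23446937]
```

It sinks as it turns clockwise (0.9 mm in 9°), so the lugs are in the thread. Turning on, following it down.

Call:
{"fn": "apply_moves", "kwargs": {"targets": [{"travel":[0,0,0.3],"roll":3,"jaw":5},{"travel":[0,0,0.4],"roll":4,"jaw":5},{"travel":[0,0,0.4],"roll":4,"jaw":5},{"travel":[0,0,0.4],"roll":4,"jaw":5},{"travel":[0,0,0],"roll":0,"jaw":5}]}}

```text
clock: 18.3
tool_pos: [0.5297, 0.0232, 0.1777]
orientation: [-179.9, 0.1, -137.4]
force: [0.5, -1.0, 5.2]
opening: 0.0117
gripper_force: 30.0
```

Call:
{"fn": "apply_moves", "kwargs": {"targets": [{"travel":[0,0,0.4],"roll":4,"jaw":5},{"travel":[0,0,0.4],"roll":4,"jaw":5},{"travel":[0,0,0.4],"roll":4,"jaw":5},{"travel":[0,0,0.4],"roll":4,"jaw":5},{"travel":[0,0,0],"roll":0,"jaw":5}]}}

```text
clock: 18.8
tool_pos: [0.5297, 0.0232, 0.1761]
orientation: [-179.9, 0.1, -153.4]
force: [0.8, -0.7, 5.6]
opening: 0.0116
gripper_force: 30.0
```

Call:
{"fn": "apply_moves", "kwargs": {"targets": [{"travel":[0,0,0.4],"roll":4,"jaw":5},{"travel":[0,0,0.4],"roll":4,"jaw":5},{"travel":[0,0,0.4],"roll":4,"jaw":5},{"travel":[0,0,0],"roll":0,"jaw":5}]}}

```text
clock: 19.2
tool_pos: [0.5297, 0.0233, 0.1749]
orientation: [-180.0, 0.1, -165.4]
force: [0.3, -1.4, 5.4]
opening: 0.0118
gripper_force: 30.0
```

```bash
python3 -c "
from h import *
o=ctrl.get_obs();print(o['force'],o['moment'],o['joint_pos'])"
```

```text
[ 0.284021   -1.36607854  5.41470285] [-0.47862788 -0.15970911 -0.00566088] [ 2.37761823e+01  1.04506156e+01 -2.36259577e+01  8.65260695e-02
 -5.57882020e+01 -9.92715205e+01]
```

Call:
{"fn": "apply_moves", "kwargs": {"targets": [{"travel":[0,0,0.3],"roll":3,"jaw":5},{"travel":[0,0,0.3],"roll":3,"jaw":5},{"travel":[0,0,0.3],"roll":3,"jaw":5},{"travel":[0,0,0],"roll":0,"jaw":5}]}}

```text
clock: 19.6
tool_pos: [0.5294, 0.0231, 0.1739]
orientation: [-180.0, 0.1, -174.4]
force: [-0.2, -1.6, 6.2]
opening: 0.0119
gripper_force: 30.0
```

```bash
python3 -c "
from h import *
o=ctrl.get_obs();print(o['force'],o['moment'],o['orientation'])"
```

```text
[-0.16999368 -1.5955437   6.1657965 ] [-0.86314865  0.03552902 -0.0088932 ] [-1.79954621e+02  1.17451792e-01 -1.74408475e+02]
```

Call:
{"fn": "apply_moves", "kwargs": {"targets": [{"travel":[0,0,0.3],"roll":3,"jaw":5},{"travel":[0,0,0.3],"roll":3,"jaw":5},{"travel":[0,0,0],"roll":0,"jaw":5}]}}

```text
clock: 19.9
tool_pos: [0.5294, 0.0231, 0.1733]
orientation: [-180.0, 0.1, 179.6]
force: [-0.5, -1.3, 6.2]
opening: 0.0121
gripper_force: 30.0
```

```bash
python3 -c "
from h import *
o=ctrl.get_obs();print(o['force'],o['moment'],o['orientation'])"
```

```text
[-0.46965045 -1.28093119  6.23036245] [-0.81014048  0.11750547  0.04767852] [-1.79971675e+02  1.17936458e-01  1.79587540e+02]
```

Call:
{"fn": "apply_moves", "kwargs": {"targets": [{"travel":[0,0,0.3],"roll":3,"jaw":5},{"travel":[0,0,0.2],"roll":3,"jaw":5},{"travel":[0,0,0],"roll":0,"jaw":5}]}}

```text
clock: 20.2
tool_pos: [0.5289, 0.023, 0.173]
orientation: [-180.0, 0.1, 173.6]
force: [-3.6, -1.7, 9.7]
opening: 0.0122
gripper_force: 30.8
```

```bash
python3 -c "
from h import *
o=ctrl.get_obs();print(o['force'],o['moment'],o['orientation'])"
```

```text
[-3.56347153 -1.70617551  9.68192607] [-0.53155248  1.18329159  0.64433264] [-1.79963626e+02  8.02227228e-02  1.73646626e+02]
```

Call:
{"fn": "apply_moves", "kwargs": {"targets": [{"travel":[0,0,0.2],"roll":3,"jaw":5},{"travel":[0,0,0],"roll":3,"jaw":5},{"travel":[0,0,0],"roll":0,"jaw":5}]}}

```text
clock: 20.5
tool_pos: [0.5292, 0.023, 0.173]
orientation: [-180.0, 0.1, 167.7]
force: [-2.5, -1.5, 9.6]
opening: 0.0133
gripper_force: 34.0
```

```bash
python3 -c "
from h import *
o=ctrl.get_obs();print(o['force'],o['moment'],o['orientation'])"
```

```text
[-2.45248863 -1.47827636  9.57330222] [-0.7468919   0.78773033  0.88737774] [-1.79970611e+02  1.22837405e-01  1.67683230e+02]
```

Turned 79°, with the torque rising to about 0.9 N m, no further sinking, and a lid height of about 105 mm. It's at the stop. I'm easing off and releasing.

Call:
{"fn": "apply_moves", "kwargs": {"targets": [{"travel":[0,0,0],"roll":-4,"jaw":5},{"travel":[0,0,0],"roll":0,"jaw":40},{"travel":[0,0,0],"roll":0,"jaw":40},{"travel":[0,0,0],"roll":0,"jaw":40},{"travel":[0,0,-15],"roll":0,"jaw":50},{"travel":[0,0,-30],"roll":0,"jaw":50},{"travel":[0,0,-35],"roll":0,"jaw":50},{"travel":[0,0,-20],"roll":0,"jaw":50},{"travel":[0,0,0],"roll":0,"jaw":50},{"travel":[0,0,0],"roll":0,"jaw":50}]}}

```text
clock: 21.5
tool_pos: [0.5284, 0.0235, 0.2714]
orientation: [180.0, 0.0, 171.6]
force: [0.1, 0.1, -1.5]
opening: 0.0495
gripper_force: 0.0
```

```bash
python3 - <<'E'
from h import *
o=ctrl.get_obs();print(o['clock'],o['tool_pos'],o['force'])
save('wrist','w6.png');save('scene','s6.png')
A=cv2.resize(cv2.imread('pics/s6.png')[180:280,260:360],(400,400),interpolation=cv2.INTER_CUBIC)
B=cv2.resize(cv2.imread('pics/w6.png')[130:280,240:390],(400,400),interpolation=cv2.INTER_CUBIC)
cv2.imwrite('pics/c6.png',np.hstack([A,B]))
print([proj('scene',[.529,.023,z]) for z in(.105,.145)])
E
```

```text
21.5 [0.52835493 0.02347561 0.27140146] [ 0.12197395  0.11606928 -1.45127554]
[(np.float64(311.9873188365117), np.float64(229.06264108009125)), (np.float64(312.05135682592515), np.float64(214.75882639400032))]
```

View pics/c6.png

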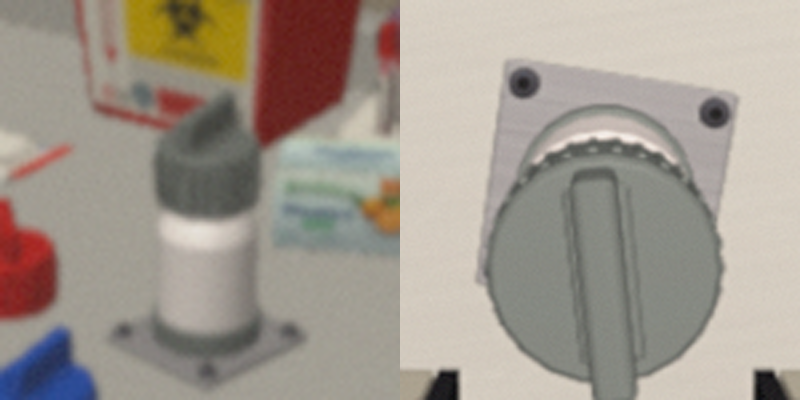

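The picture shows the lid level and seated, with its skirt covering the neck. The wing is at crop (603,280) and the gripper is clear. Handing in.

```bash
python3 -c "
from plant import ctrl
print(ctrl.close_job())"
```

```text
the job is handed in; nothing more can be done
None
```

The blood tube stands in the canister and the lid is screwed down to its stop, about 105 mm above the canister's underside by the arm's reading. I handed the job in at about 22 s; the hand-in gave back no verdict, so I can't say whether it passed.

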